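# Put the sanding sleeves back on their rack in size order

## Task

The smallest and the largest sanding sleeve are already on the end pins of the wooden rack. Put the four loose sleeves on the four empty pins between them, one to a pin, so that the row runs in order of size from the smallest to the largest. Each should stand flat on the rack, roughly centred on its pin, and the two that are already there must stay put.

Things in the scene. Friction and masses are not known exactly. Their poses are not given: they have to be found in the camera images.
- sleeve_30: loose sanding sleeve: stiff tube, 30 mm outside diameter, 25 mm bore, 50 mm long, red-brown abrasive outside, card inside, under 60 g. Stands upright on the bench, nearer the robot than the rack. Origin: centre of its lower end; z along the tube. Nothing within 25 mm of its wall; farther off lie a chisel, a pencil and a hook, under 30 mm high.
- sleeve_40: loose sanding sleeve: stiff tube, 40 mm outside diameter, 35 mm bore, 50 mm long, red-brown abrasive outside, card inside, under 60 g. Stands upright on the bench, nearer the robot than the rack. Origin: centre of its lower end; z along the tube. Nothing within 25 mm of its wall; farther off lie a chisel, a pencil and a hook, under 30 mm high.
- sleeve_51: loose sanding sleeve: stiff tube, 51 mm outside diameter, 46 mm bore, 50 mm long, red-brown abrasive outside, card inside, under 60 g. Stands upright on the bench, nearer the robot than the rack. Origin: centre of its lower end; z along the tube. Nothing within 25 mm of its wall; farther off lie a chisel, a pencil and a hook, under 30 mm high.
- sleeve_64: loose sanding sleeve: stiff tube, 64 mm outside diameter, 59 mm bore, 50 mm long, red-brown abrasive outside, card inside, under 60 g. Stands upright on the bench, nearer the robot than the rack. Origin: centre of its lower end; z along the tube. Nothing within 25 mm of its wall; farther off lie a chisel, a pencil and a hook, under 30 mm high.
- pin_a: one of four like empty steel pins, 8 mm thick, 38 mm tall, in the middle of the rack: a fixed wooden block 90 x 490 mm, 22 mm high, with six pins in a straight row, 80 mm apart. Which letter stands where varies. Origin: pin's foot, on the block's top face; z up, y along the row. Beside placed sleeves the fingers have room only when closing across the row.
- pin_b: one of four like empty steel pins, 8 mm thick, 38 mm tall, in the middle of the rack: a fixed wooden block 90 x 490 mm, 22 mm high, with six pins in a straight row, 80 mm apart. Which letter stands where varies. Origin: pin's foot, on the block's top face; z up, y along the row. Beside placed sleeves the fingers have room only when closing across the row.
- pin_c: one of four like empty steel pins, 8 mm thick, 38 mm tall, in the middle of the rack: a fixed wooden block 90 x 490 mm, 22 mm high, with six pins in a straight row, 80 mm apart. Which letter stands where varies. Origin: pin's foot, on the block's top face; z up, y along the row. Beside placed sleeves the fingers have room only when closing across the row.
- pin_d: one of four like empty steel pins, 8 mm thick, 38 mm tall, in the middle of the rack: a fixed wooden block 90 x 490 mm, 22 mm high, with six pins in a straight row, 80 mm apart. Which letter stands where varies. Origin: pin's foot, on the block's top face; z up, y along the row. Beside placed sleeves the fingers have room only when closing across the row.
- sleeve_76: the largest sanding sleeve, 76 mm outside diameter, 50 mm long, already on the pin at one end of the rack (either end). Loose. Origin: centre of its lower end, on the block's top face.
- sleeve_19: the smallest sanding sleeve, 19 mm outside diameter, 50 mm long, already on the pin at the other end of the rack. Loose. Origin: centre of its lower end, on the block's top face.

How it is judged (in metres and radians):
At the end, for the whole second after the job is handed in: On the pins, counting from the 76 mm sleeve: 64, 51, 40, 30, then the 19 mm one. Each of the four is within 15 mm of its pin's axis. All six stand flat on the rack (lower end within 5 mm of its top face, tilt under 0.12 rad), released and at rest ((horizontal distance between sleeve_64 and pin_a below 0.015 m or horizontal distance between sleeve_64 and pin_b below 0.015 m or horizontal distance between sleeve_64 and pin_c below 0.015 m or horizontal distance between sleeve_64 and pin_d below 0.015 m) and horizontal distance between sleeve_64 and sleeve_76 between 0.04 and 0.12 m and (horizontal distance between sleeve_51 and pin_a below 0.015 m or horizontal distance between sleeve_51 and pin_b below 0.015 m or horizontal distance between sleeve_51 and pin_c below 0.015 m or horizontal distance between sleeve_51 and pin_d below 0.015 m) and horizontal distance between sleeve_51 and sleeve_76 between 0.12 and 0.2 m and (horizontal distance between sleeve_40 and pin_a below 0.015 m or horizontal distance between sleeve_40 and pin_b below 0.015 m or horizontal distance between sleeve_40 and pin_c below 0.015 m or horizontal distance between sleeve_40 and pin_d below 0.015 m) and horizontal distance between sleeve_40 and sleeve_76 between 0.2 and 0.28 m and (horizontal distance between sleeve_30 and pin_a below 0.015 m or horizontal distance between sleeve_30 and pin_b below 0.015 m or horizontal distance between sleeve_30 and pin_c below 0.015 m or horizontal distance between sleeve_30 and pin_d below 0.015 m) and horizontal distance between sleeve_30 and sleeve_76 between 0.28 and 0.36 m and height (world z) of sleeve_64 between 0.017 and 0.027 m and angle between each of sleeve_64, sleeve_51, sleeve_40, sleeve_30, sleeve_76, sleeve_19's own z axis and vertical below 0.12 rad and linear speed of each of sleeve_64, sleeve_51, sleeve_40, sleeve_30, sleeve_76, sleeve_19 below 0.02 m/s and height (world z) of sleeve_51 between 0.017 and 0.027 m and height (world z) of sleeve_40 between 0.017 and 0.027 m and height (world z) of sleeve_30 between 0.017 and 0.027 m and height (world z) of sleeve_76 between 0.017 and 0.027 m and height (world z) of sleeve_19 between 0.017 and 0.027 m); the robot touches nothing.
It fails at once if the 76 mm sleeve already on the rack is moved more than 20 mm (distance of sleeve_76 from where it was at the start of the episode above 0.02 m).
It fails at once if the 19 mm sleeve already on the rack is moved more than 20 mm (distance of sleeve_19 from where it was at the start of the episode above 0.02 m).
It also fails if it takes over 104 s, if anything falls off the work surface, if the arm or the gripper's body presses on something with over 40 N, if the wrist force passes 120 N, or if a joint passes its speed limit or range.

## Robot

A 6-joint arm with a two-finger parallel gripper is mounted at the origin on the work surface. World frame = base frame: x ahead of the robot, y to its left, z up, the work surface at z = 0. Lengths are in m, angles in degrees, forces in N, time in s.
With the tool pointing down it reaches from about 0.4 to 0.825 m from the base axis. Payload 7 kg.
Tool frame: the origin (TCP) lies on the centre line of the jaws, within the pads' length; the fingertips stand 19 mm ahead of it and the grasp point (between the pads) is the TCP (r.tip_extent is the distance from the TCP to the fingertips, in m); z points along the fingers, y is the line along which they close (so a half turn about z gives the same grasp; the last joint's range is limited). The gripper opens to 88 mm and grips with 3 to 60 N. Pads are 19 mm wide; open, the fingers measure 130 mm over their backs; the gripper's body (78 mm by 193 mm) begins 47 mm behind the grasp point.
Start: joints at [87.324, 20.546, 0.682, 0, -70.136, -16.507], TCP at [0.222, 0.637, 0.246] pointing down, gripper open.
Joint ranges: [-176.03, 176.03], [-82.01, 121.73], [-58.28, 71.71], [-173.87, 95.51], [-174.79, -0.11], [-173.66, 173.66]. Speed limits (degrees/s): [136.94, 136.94, 172.46, 180, 180, 180].

## Interface

Orientations are given as [roll, pitch, yaw] about the fixed x, y, z axes, in that order (R = Rz(yaw) Ry(pitch) Rx(roll)).
In Python, from plant import r gives the robot as it stands. The module is installed in compiled form; this text tells all that it offers.
- The arm moves only by the tool jog_arm, never from a script. Its argument "deltas" is a list that holds one entry, the list of rows, each a list of 5 numbers: the opening, from -1 (shut) to 1 (fully open), then the shift along the world's x, y, z in cm, then the turn about the world's z in rad. In form: [[[claw, dx, dy, dz, turn], ...]]. A call has 1 to 8 rows; each row shifts and turns the commanded pose from where the row before left it; what a row does not reach is not made up. A row lasts 1/8 s, in which the tool goes at most 62.5 mm and 10.7 degrees, less where a joint would pass 70% of its speed; a pose out of reach is approached as far as the arm can. A call with a gripper value outside its range is refused whole. The fingers move at their own pace and stop on an object; "force" is the grip in N (left out, the last holds). Time passes only in rows, so rows that do not move let the fingers close. It gives the time, the measured TCP pose, the force, the opening and the grip force at its end, in the units of the state.
- r.get_state(): the state, without advancing time (a new reading comes with each control period).
- r.capture(name): name is "scene" or "side" or "wrist"; returns the picture (480x640x3 uint8, blue, green, red); there is no depth.
- r.camera_info(name): a dict with "fx", "fy", "cx", "cy" (pixels), "k1" (the pictures are not rectified: a ray, as slopes to the right and down, at radius r is drawn at 1 + k1 r^2 times it, then the intrinsics apply), "view" (4x4, takes a point from world to camera coordinates). Camera axes: x right, y up, looking along -z (the intrinsics and any distortion apply to the point x, -y, -z); pixel columns grow to the right and rows downward; lengths in m; the calibration is good to about 2 mm. A picture is of the moment at which its call begins: read the wrist's pose just before it. camera_info takes no time and is no camera call; for the wrist camera it gives the pose at the moment of the call.
- r.close_job(): hands the job in; it is judged then, once.
The state is a dict: "time_s": time; "joints": joint angles; "qd": joint speeds; "joint_torque": joint torques, N m; "tcp_pos": TCP position; "eef_rot": TCP orientation; "contact_force": force on the tool from outside, world axes, zero at the start; "moment": the same for the moment, N m; "gripper_width": finger opening in m; "gripper_force": force on a finger pad.
Only numpy, scipy, OpenCV 4.12 (cv2) and the standard library are available. Lean on these libraries where they do the work, as an engineer would, in place of code of your own. Each camera call takes 0.05 s, during which the arm holds its last target. There are 200 camera calls.

## Working session

There is one attempt and no reset: what is moved stays moved. The work goes in short steps, Python scripts to look and compute and a tool call to move; the robot and the scene stay as the last step left them, time stands still between calls to the robot, and variables do not carry over. Pictures are saved under pics/ and viewed, at most 14 in all, crops included, and the job is handed in when it is done.

Besides the shell and the picture viewer there is one more tool, called after "Call:" as a command line: name --argument value ..., lists and objects as JSON in quotes. jog_arm: Moves the arm, as the interface text tells. Its arguments: {"type":"object","properties":{"deltas":{"type":"array"},"force":{"type":"number"}},"required":["deltas"]}

```bash
mkdir -p pics; cat > h.py <<'E'
import numpy as np, cv2
from plant import r
def ray(name,uv,info=None):
    c=info or r.camera_info(name)
    p=np.array([(uv[0]-c["cx"])/c["fx"],(uv[1]-c["cy"])/c["fy"]]); q=p.copy()
    for _ in range(20): q=p/(1+c["k1"]*(q@q))
    V=np.array(c["view"]); R=V[:3,:3]
    return -R.T@V[:3,3], R.T@np.array([q[0],-q[1],-1.])
def onz(name,uv,z,info=None):
    o,d=ray(name,uv,info); return o+d*(z-o[2])/d[2]
def proj(name,X,info=None):
    c=info or r.camera_info(name); V=np.array(c["view"]); p=V[:3,:3]@X+V[:3,3]
    q=np.array([p[0],-p[1]])/-p[2]; q=q*(1+c["k1"]*(q@q))
    return np.array([c["fx"]*q[0]+c["cx"],c["fy"]*q[1]+c["cy"]])
E
python3 - <<'E'
from h import *
for n in ("scene","side","wrist"):
    cv2.imwrite(f"pics/{n}0.png",r.capture(n)); c=r.camera_info(n); o,d=ray(n,(320,240)); print(n,o,d,c["fx"],c["k1"])
print(r.get_state())
E
```

```text
scene [ 1.25257039 -0.57878163  0.66200237] [-0.6337486   0.52813883 -0.56533483] 508.86325675570174 0.011550683361632917
side [0.24482772 0.53426672 0.67241755] [ 0.34727019 -0.59589853 -0.7243144 ] 530.2469341755594 -0.13374199637392517
wrist [0.30010635 0.61222526 0.38431547] [-0.2844712   0.09063658 -0.95443132] 427.5504930951131 -0.08760369521889569
{'time_s': 0.15, 'joints': array([ 8.73234695e+01,  2.05788198e+01,  6.46563458e-01, -1.30472974e-02,
       -7.01357383e+01, -1.65074780e+01]), 'qd': array([-0.04403889, -0.12141213,  0.16181738,  0.10952194, -0.03798113,
        0.01122692]), 'joint_torque': array([-2.00790848e-03, -5.83273602e+01,  2.93292636e+01,  7.00111181e+00,
        8.78106250e-03, -1.13130031e-04]), 'tcp_pos': array([0.22171996, 0.63718885, 0.24488448]), 'eef_rot': array([ 1.79931322e+02, -7.56002134e-03, -1.91884446e+01]), 'contact_force': array([-0.66474679,  0.51777623, -0.60179654]), 'moment': array([ 0.00917561,  0.00313418, -0.02426496]), 'gripper_force': 0.0, 'gripper_width': 0.08787532399185317}
```

View pics/scene0.png

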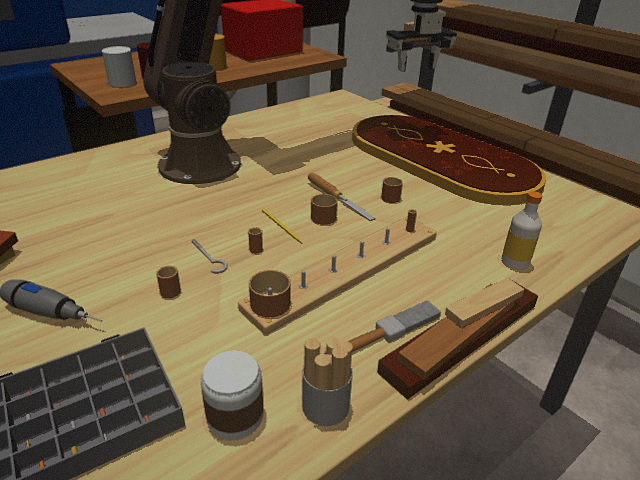

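View pics/side0.png

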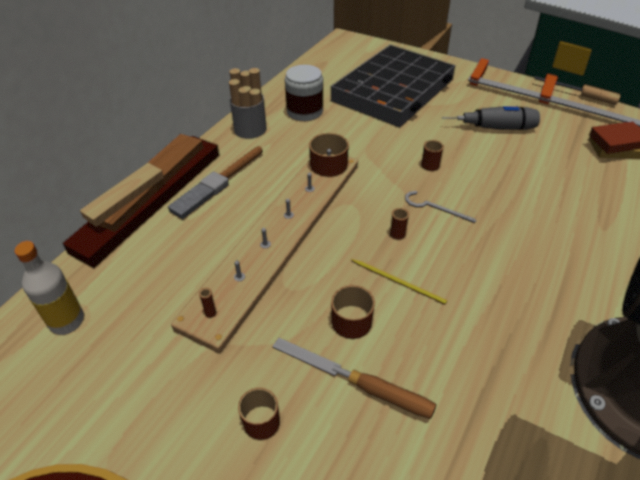

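Scene view: loose sleeves near (168,282), (256,240), (323,209) and (392,189), with the 76 at (270,293) and the 19 at (411,220). In the side view the loose ones are at (432,155), (399,223), (352,312) and (260,413), the 76 at (329,155), the 19 at (208,303), and pins between the last two. Next I take tangent-ray bisectors from both views.

```bash
cat > m.py <<'E'
from h import *
S={"scene":{"l40":(168,282),"l30":(256,240),"l64":(323,209),"l51":(392,189),"76":(270,293),"19":(411,220)},
"side":{"l40":(432,155),"l30":(399,223),"l64":(352,312),"l51":(260,413),"76":(329,155),"19":(208,303)}}
P={"scene":[(304,279),(334,263),(362,249),(388,235)],"side":[(310,182),(289,207),(265,237),(239,270)]}
def tang(n,px):
    A=[];o=None
    for p in px:
        o,d=ray(n,p); A.append(np.arctan2(d[1],d[0]))
    A=np.unwrap(A); return o,(A.max()+A.min())/2,(A.max()-A.min())/2
def cross(t1,t2):
    (o1,a1,_),(o2,a2,_)=t1,t2
    M=np.array([[np.cos(a1),-np.cos(a2)],[np.sin(a1),-np.sin(a2)]])
    s=np.linalg.solve(M,o2[:2]-o1[:2]); x=o1[:2]+s[0]*np.array([np.cos(a1),np.sin(a1)])
    return x,2*abs(s[0])*np.sin(t1[2]),2*abs(s[1])*np.sin(t2[2])
def comp(mask,seed,w):
    m=np.zeros_like(mask);x,y=seed;m[max(0,y-w):y+w,max(0,x-w):x+w]=mask[max(0,y-w):y+w,max(0,x-w):x+w]
    cs,_=cv2.findContours(m,cv2.RETR_EXTERNAL,cv2.CHAIN_APPROX_NONE)
    c=max(cs,key=cv2.contourArea); return cv2.convexHull(c)[:,0].astype(float),cv2.boundingRect(c)
if __name__=="__main__":
    vis=[]
    T={}
    for n in S:
        im=cv2.imread(f"pics/{n}0.png"); hsv=cv2.cvtColor(im,cv2.COLOR_BGR2HSV)
        mk=(hsv[...,2]<(125 if n=="scene" else 140)).astype(np.uint8)*255
        for k,s in S[n].items():
            h,b=comp(mk,s,34); T[n,k]=tang(n,h); print(n,k,b)
        for s in P[n]: print(n,s,im[s[1],s[0]-4:s[0]+5].tolist())
        vis.append(cv2.resize(np.hstack([mk[100:480,100:480]]),(400,400)))
    for k in S["scene"]: print(k,cross(T["scene",k],T["side",k]))
    cv2.imwrite("pics/mask.png",np.hstack(vis))
    a=cv2.imread("pics/scene0.png")[205:305,285:435]; b=cv2.imread("pics/side0.png")[150:310,190:345]
    cv2.imwrite("pics/crop.png",np.hstack([cv2.resize(a,(450,300)),cv2.resize(b,(300,300))]))
E
python3 m.py
```

```text
scene l40 (157, 267, 25, 33)
scene l30 (248, 228, 15, 27)
scene l64 (308, 175, 49, 51)
scene l51 (381, 177, 22, 27)
scene 76 (249, 271, 43, 48)
scene 19 (381, 186, 21, 18)
scene (304, 279) [[86, 134, 175], [77, 108, 128], [62, 62, 61], [61, 67, 67], [63, 69, 71], [81, 115, 133], [113, 162, 193], [97, 146, 179], [96, 144, 178]]
scene (334, 263) [[100, 150, 183], [88, 132, 164], [56, 68, 76], [63, 69, 73], [55, 59, 61], [78, 103, 120], [105, 158, 190], [94, 147, 178], [95, 144, 181]]
scene (362, 249) [[97, 144, 188], [84, 125, 162], [55, 55, 58], [63, 66, 70], [61, 68, 73], [81, 114, 130], [108, 160, 190], [102, 151, 179], [99, 150, 179]]
scene (388, 235) [[97, 143, 176], [73, 106, 127], [59, 61, 63], [67, 65, 70], [72, 91, 102], [92, 139, 162], [101, 154, 185], [97, 147, 178], [98, 147, 178]]
side l40 (418, 140, 26, 33)
side l30 (386, 208, 23, 33)
side l64 (328, 285, 47, 55)
side l51 (239, 388, 43, 53)
side 76 (305, 133, 45, 56)
side 19 (199, 288, 19, 31)
side (310, 182) [[82, 116, 144], [69, 94, 115], [57, 67, 78], [54, 56, 59], [57, 66, 73], [73, 96, 111], [86, 122, 144], [90, 131, 
[... 408 characters left out ...]
, 64], [65, 83, 97], [79, 113, 136], [87, 125, 153], [87, 126, 157]]
l40 (array([ 0.47788987, -0.31267181]), np.float64(0.039596060155063256), np.float64(0.046495971500515286))
l30 (array([ 0.45830794, -0.10162714]), np.float64(0.029593156604355502), np.float64(0.03669764838366569))
l64 (array([0.42277154, 0.14825097]), np.float64(0.12254149109837503), np.float64(0.06216118962267551))
l51 (array([0.47097041, 0.3107999 ]), np.float64(0.05326041840384651), np.float64(0.05610592153705729))
76 (array([ 0.65057746, -0.19171709]), np.float64(0.0761554136955577), np.float64(0.08895397977469745))
19 (array([0.35947079, 0.4377037 ]), np.float64(0.060858316143901685), np.float64(0.006729979228543319))
```

View pics/mask.png

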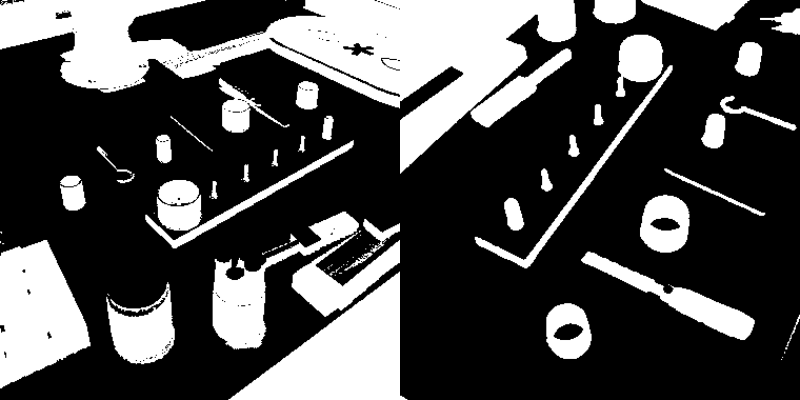

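```bash
cat > m2.py <<'E'
from m import *
W={"scene":{"l40":22,"l30":20,"l64":20,"l51":20,"76":30,"19":16},"side":{"l40":24,"l30":22,"l64":36,"l51":36,"76":30,"19":20}}
G={n:cv2.imread(f"pics/{n}0.png") for n in S}
def go(ts,td):
    T={}
    for n,t in (("scene",ts),("side",td)):
        mk=(G[n].max(2)<t).astype(np.uint8)*255
        for k,s in S[n].items(): T[n,k]=tang(n,comp(mk,s,W[n][k])[0])
    for k in S["scene"]:
        x,a,b=cross(T["scene",k],T["side",k]); print(ts,td,k,x.round(4),round(a*1e3,1),round(b*1e3,1))
go(125,90);go(115,105)
Q={}
for n in P:
    for i,(u,v) in enumerate(P[n]):
        m=G[n].max(2); cols=[]
        for row in range(v-5,v+2):   # mid shaft, darkness-weighted centre
            us=np.arange(u-4,u+5); w=np.clip(140-m[row,us].astype(float),0,None)
            if w.sum()>60: cols.append(((us*w).sum()/w.sum(),row))
        Q[n,i]=tang(n,cols); Q[n,i]=(Q[n,i][0],np.mean([np.arctan2(*ray(n,c)[1][1::-1]) for c in cols]),0.)
X=np.array([cross(Q["scene",i],Q["side",i])[0] for i in range(4)])
print("pins",X.round(4),np.linalg.norm(np.diff(X,axis=0),axis=1))
for n in P:print([proj(n,np.r_[x,.05]).round(1).tolist() for x in X])
E
python3 m2.py
```

```text
125 90 l40 [ 0.4769 -0.3123] 39.6 39.0
125 90 l30 [ 0.4567 -0.1006] 29.7 29.0
125 90 l64 [0.4361 0.1183] 75.4 61.9
125 90 l51 [0.4747 0.3065] 53.0 51.4
125 90 76 [ 0.6454 -0.1884] 76.8 75.0
125 90 19 [0.6238 0.2149] 20.0 18.0
115 105 l40 [ 0.4769 -0.3122] 39.5 40.1
115 105 l30 [ 0.4573 -0.101 ] 28.8 31.1
115 105 l64 [0.4358 0.1186] 75.4 62.2
115 105 l51 [0.4746 0.3069] 52.7 52.5
115 105 76 [ 0.6476 -0.1905] 74.4 77.2
115 105 19 [0.6247 0.2141] 19.7 19.0
pins [[ 0.6418 -0.1095]
 [ 0.639  -0.0309]
 [ 0.639   0.0452]
 [ 0.6148  0.1478]] [0.07873427 0.07601925 0.10542259]
[[303.0, 275.7], [333.3, 260.4], [361.2, 247.3], [387.7, 226.4]]
[[308.9, 175.8], [287.4, 201.4], [263.1, 228.4], [238.9, 275.3]]
```

View pics/crop.png

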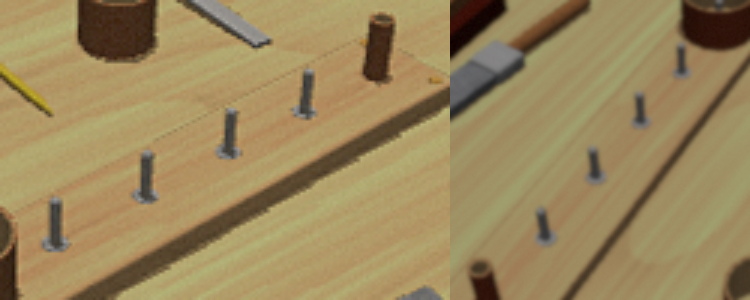

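```bash
cat > m3.py <<'E'
from m2 import *
t={"scene":[(303.3,272.2),(334,256.5),(362,242.2),(387.3,229.5)],"side":[(309.4,175.8),(287.7,201.5),(263.9,230.8),(237.5,262.8)]}
A=[]
for n in t:
    a=np.array([onz(n,p,.06)[:2] for p in t[n]]); A.append(a); print(n,a.round(4).tolist(),np.linalg.norm(np.diff(a,axis=0),axis=1).round(4))
def fit(a):
    c=a.mean(0); u=np.linalg.svd(a-c)[2][0]; u*=np.sign(u[1]); return np.array([c+u*.08*(i-1.5) for i in range(-1,5)]),u
F,u=fit((A[0]+A[1])/2); print(F.round(4),np.degrees(np.arctan2(u[0],u[1])))
mk=(G["scene"].max(2)<115).astype(np.uint8)*255; mk[:,339:]=0; mk[:190]=0
h,b=comp(mk,(323,209),20); T1=tang("scene",h); mk=(G["side"].max(2)<100).astype(np.uint8)*255
print(b,cross(T1,tang("side",comp(mk,(352,312),36)[0])))
E
python3 m3.py | tail -12
```

```text
[ 0.6148  0.1478]] [0.07873427 0.07601925 0.10542259]
[[303.0, 275.7], [333.3, 260.4], [361.2, 247.3], [387.7, 226.4]]
[[308.9, 175.8], [287.4, 201.4], [263.1, 228.4], [238.9, 275.3]]
scene [[0.6435, -0.1102], [0.6399, -0.0304], [0.6363, 0.049], [0.6335, 0.1263]] [0.0799 0.0795 0.0773]
side [[0.6346, -0.0996], [0.6321, -0.0219], [0.6284, 0.057], [0.6254, 0.1346]] [0.0778 0.079  0.0776]
[[ 0.6425 -0.1867]
 [ 0.6392 -0.1068]
 [ 0.6359 -0.0269]
 [ 0.6326  0.053 ]
 [ 0.6292  0.133 ]
 [ 0.6259  0.2129]] -2.380010932171951
(311, 190, 28, 36) (array([0.44086634, 0.10779022]), np.float64(0.06476056249819732), np.float64(0.06369149026260155))
```

Call:
jog_arm --deltas '[[[1,3.1,-4.1,-1,-0.15],[1,3.1,-4.1,-1,-0.15],[1,3.1,-4.1,-1,-0.15],[1,3.1,-4.1,-1,-0.15],[1,3.1,-4.1,-1,-0.15],[1,3.1,-4.1,-1,-0.15],[1,3.1,-4.1,-1,-0.15],[1,3.1,-4.1,-1,-0.15]]]' --force 8

```text
time_s: 1.15
tcp_pos: [0.4705, 0.308, 0.1652]
eef_rot: [-180.0, 0.0, -88.2]
contact_force: [-0.5, 1.2, 0.3]
gripper_width: 0.0877
gripper_force: 0.0
```

```bash
python3 - <<'E'
from h import *
for p in [(275,343),(345,373),(355,375),(430,410),(355,262),(445,300),(405,200),(415,205),(475,218)]: print(p,onz("side",p,.01)[:2].round(3))
i=r.camera_info("wrist");cv2.imwrite("pics/w1.png",r.capture("wrist"))
s=r.get_state();print(s["tcp_pos"],s["eef_rot"],s["joints"],s["contact_force"])
print(proj("wrist",np.array([.4747,.3068,.05])),onz("wrist",(320,240),0))
E
```

```text
(275, 343) [0.517 0.202]
(345, 373) [0.405 0.195]
(355, 375) [0.391 0.191]
(430, 410) [0.279 0.19 ]
(355, 262) [0.487 0.005]
(445, 300) [0.328 0.007]
(405, 200) [ 0.475 -0.177]
(415, 205) [ 0.453 -0.174]
(475, 218) [ 0.345 -0.195]
[0.47183589 0.30357692 0.16361013] [ 1.79877595e+02 -1.59149975e-01 -8.87743998e+01] [ 5.27490223e+01  1.39209099e+01 -2.02059246e+01  3.85154211e-03
 -5.60739176e+01 -5.15257473e+01] [ 1.2484021  -1.89122923 -2.03187878]
[312.61727398 247.03249413] [0.4694199  0.31765434 0.        ]
```

View pics/w1.png

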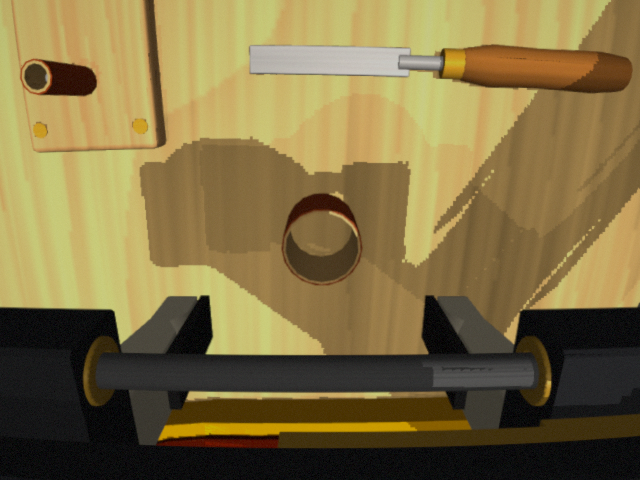

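Wrist view: sleeve_51's top ring is at about (321,246), radius 39 px, almost centred between the fingers (inner edges 210 and 425). The 19 mm sleeve is at upper left (37,76). I check how repeatable the pose is and remeasure from here.

```bash
python3 - <<'E'
from h import *
for k in range(4):
    r.capture("wrist"); s=r.get_state(); i=r.camera_info("wrist")
    print(s["tcp_pos"].round(4),s["eef_rot"].round(2),onz("wrist",(321,246),.05,i)[:2].round(4),onz("wrist",(37,76),.072,i)[:2].round(4),onz("wrist",(0,0),0.05,i)[:2].round(3))
E
```

```text
[0.4709 0.3054 0.1641] [ 1.7988e+02 -1.3000e-01 -8.8410e+01] [0.4686 0.308 ] [0.6231 0.2098] [0.657 0.165]
[0.4706 0.3071 0.1647] [ 1.7993e+02 -7.0000e-02 -8.8180e+01] [0.4683 0.31  ] [0.6236 0.2122] [0.657 0.168]
[0.4702 0.3084 0.1652] [ 1.7997e+02 -3.0000e-02 -8.8030e+01] [0.468  0.3116] [0.624  0.2139] [0.658 0.169]
[0.4699 0.3093 0.1655] [180.    -0.   -87.94] [0.4678 0.3126] [0.6241 0.2151] [0.658 0.171]
```

Settled: sleeve_51 is at (0.468, 0.3125), and the TCP at (0.470, 0.309, 0.1655). I centre and descend to z = 0.035.

Call:
jog_arm --deltas '[[[1,-0.2,0.3,-1.5,0],[1,0,0,-2.5,0],[1,0,0,-3,0],[1,0,0,-3,0],[1,0,0,-2,0],[1,0,0,-1,0],[1,0,0,0,0],[1,0,0,0,0]]]'

```text
time_s: 2.4
tcp_pos: [0.468, 0.3132, 0.0362]
eef_rot: [-180.0, 0.0, -87.9]
contact_force: [-0.6, 0.0, 0.4]
gripper_width: 0.0874
gripper_force: 0.0
```

Call:
jog_arm --deltas '[[[0,0,0,0,0],[-0.2,0,0,0,0],[-1,0,0,0,0],[-1,0,0,0,0],[-1,0,0,0,0],[-1,0,0,0,0],[-1,0,0,0,0],[-1,0,0,0,0]]]' --force 8

```text
time_s: 3.4
tcp_pos: [0.4679, 0.3125, 0.0357]
eef_rot: [-180.0, 0.0, -87.9]
contact_force: [-0.5, -1.0, 2.9]
gripper_width: 0.0517
gripper_force: 8.0
```

Call:
jog_arm --deltas '[[[-1,0,0,2.5,0],[-1,0,0,4.5,0],[-1,1,-1.5,4.5,0],[-1,3.3,-5,0,0],[-1,3.3,-5,0,0],[-1,3.3,-5,0,0],[-1,3.3,-5,0,0],[-1,2.4,-3.5,0,0]]]'

```text
time_s: 4.4
tcp_pos: [0.6346, 0.0602, 0.1501]
eef_rot: [180.0, -0.0, -88.0]
contact_force: [0.5, 1.0, -0.9]
gripper_width: 0.0507
gripper_force: 8.0
```

Call:
jog_arm --deltas '[[[-1,0,0,0,0],[-1,0,0,0,0],[-1,0,0,0,0],[-1,0,0,0,0]]]'

```text
time_s: 4.9
tcp_pos: [0.6335, 0.0635, 0.1508]
eef_rot: [-180.0, 0.0, -87.9]
contact_force: [-0.2, 0.4, 0.1]
gripper_width: 0.0512
gripper_force: 8.0
```

```bash
python3 - <<'E'
from h import *
i=r.camera_info("wrist");cv2.imwrite("pics/w2.png",r.capture("wrist"));np.save("w2.npy",i,allow_pickle=True)
s=r.get_state();print(s["tcp_pos"],s["eef_rot"])
E
```

```text
[0.63355573 0.06340615 0.15080332] [-1.79982226e+02  7.92049176e-03 -8.78562397e+01]
```

View pics/w2.png

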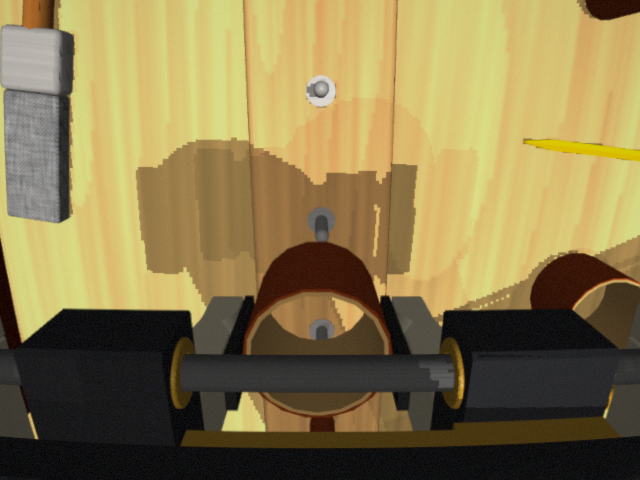

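The sleeve is held. Pin feet are at (320,92), (320,218) and, through the bore, (321,328); pin tops at (321,88) and (322,238).

```bash
python3 - <<'E'
from h import *
i=np.load("w2.npy",allow_pickle=True).item()
for p,z in [((320,92),.023),((320,218),.023),((321,328),.023),((321,88),.06),((322,238),.06)]: print(p,onz("wrist",p,z,i)[:2].round(4))
E
```

```text
(320, 92) [ 0.6356 -0.0256]
(320, 218) [0.6325 0.0519]
(321, 328) [0.6286 0.1316]
(321, 88) [ 0.6353 -0.0265]
(322, 238) [0.6315 0.0539]
```

Pins measured at (0.6355,-0.026), (0.632,0.053) and (0.6285,0.132), which puts the next at (0.639,-0.106). This matches the fixed views. sleeve_51 goes on the pin at y = -0.026.

Call:
jog_arm --deltas '[[[-1,0.1,-3,0,0],[-1,0.1,-3,0,0],[-1,0,-2.9,0,0],[-1,0,0,0,0],[-1,0,0,0,0],[-1,0,0,0,0],[-1,0,0,-2,0],[-1,0,0,-3,0]]]'

```text
time_s: 5.95
tcp_pos: [0.6367, -0.0255, 0.1011]
eef_rot: [-179.8, 0.0, -87.9]
contact_force: [0.3, 0.0, -0.8]
gripper_width: 0.051
gripper_force: 8.0
```

Call:
jog_arm --deltas '[[[-1,0,0,-2,0],[-1,0,0,-1.5,0],[-1,0,0,-0.6,0],[-1,0,0,0,0],[-1,0,0,0,0],[-1,0,0,0,0]]]'

```text
time_s: 6.7
tcp_pos: [0.6362, -0.0264, 0.0603]
eef_rot: [-179.9, 0.0, -87.9]
contact_force: [-0.8, -0.2, -0.7]
gripper_width: 0.0511
gripper_force: 8.0
```

Call:
jog_arm --deltas '[[[-1,0,0,-0.25,0],[-1,0,0,0,0],[0.3,0,0,0,0],[0.6,0,0,0,0],[0.6,0,0,0,0],[0.6,0,0,2,0],[0.6,0,0,3.5,0],[1,0,0,5,0]]]'

```text
time_s: 7.7
tcp_pos: [0.6348, -0.0267, 0.1617]
eef_rot: [179.8, -0.0, -87.9]
contact_force: [1.9, 0.5, 0.4]
gripper_width: 0.0755
gripper_force: 0.0
```

Call:
jog_arm --deltas '[[[1,-3,2,0,0],[1,-4.5,3,0,0],[1,-4.5,3,0,0],[1,-4.5,3,0,0],[1,-3,2.4,0,0],[1,0,0,0,0],[1,0,0,0,0],[1,0,0,0,0]]]'

```text
time_s: 8.7
tcp_pos: [0.4414, 0.1071, 0.162]
eef_rot: [180.0, -0.0, -88.0]
contact_force: [0.9, -0.0, 1.0]
gripper_width: 0.0873
gripper_force: 0.0
```

```bash
cat > w.py <<'E'
import sys
from h import *
def look(name,seed,D):
    i=r.camera_info("wrist");im=r.capture("wrist");s=r.get_state();cv2.imwrite(f"pics/{name}.png",im)
    g=cv2.medianBlur(cv2.cvtColor(im,cv2.COLOR_BGR2GRAY),3)
    px=D/2*i["fx"]/np.linalg.norm(ray("wrist",(320,240),i)[0]-np.array([*seed,.05]))
    c=cv2.HoughCircles(g,cv2.HOUGH_GRADIENT,1.5,20,param1=100,param2=20,minRadius=int(px*.85),maxRadius=int(px*1.12))
    print(s["tcp_pos"].round(4),s["eef_rot"].round(2),"px r",px.round(1),"pred",proj("wrist",np.array([*seed,.05]),i).round(1))
    for q in c[0][:4]: print(q.round(1),onz("wrist",q[:2],.05,i)[:2].round(4))
    return i
E
python3 -c "
from w import *
look('w3',(.441,.108),.064)"
```

```text
[0.4413 0.1071 0.1619] [ 1.7998e+02 -2.0000e-02 -8.8010e+01] px r 51.8 pred [318.3 244. ]
[321.8 239.2  47.9] [0.439  0.1049]
[500.2 377.2  51.2] [0.3089 0.2025]
[138.8 374.2  56.2] [0.5639 0.2089]
[324.8 216.8  46. ] [0.4377 0.0905]
```

View pics/w3.png

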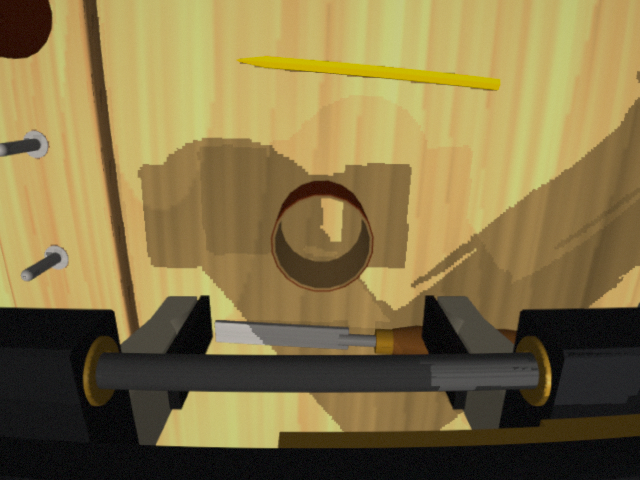

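Sleeve_64's ring is at (322,241), radius 50 px, so it sits at (0.439, 0.1065). The chisel is well clear of both fingers.

Call:
jog_arm --deltas '[[[1,-0.25,0,-1.5,0],[1,0,0,-2.5,0],[1,0,0,-3,0],[1,0,0,-3,0],[1,0,0,-1.8,0],[1,0,0,-0.8,0],[1,0,0,0,0],[1,0,0,0,0]]]'

```text
time_s: 9.75
tcp_pos: [0.4388, 0.1077, 0.0366]
eef_rot: [-180.0, 0.0, -87.9]
contact_force: [0.2, 0.2, 0.5]
gripper_width: 0.0874
gripper_force: 0.0
```

Call:
jog_arm --deltas '[[[0.6,0,0,0,0],[0.3,0,0,0,0],[-1,0,0,0,0],[-1,0,0,0,0],[-1,0,0,0,0],[-1,0,0,0,0],[-1,0,0,0,0]]]'

```text
time_s: 10.62
tcp_pos: [0.4384, 0.1077, 0.0363]
eef_rot: [-180.0, 0.0, -87.9]
contact_force: [-1.4, 1.7, 6.5]
gripper_width: 0.0638
gripper_force: 8.0
```

Call:
jog_arm --deltas '[[[-1,0,0,2.5,0],[-1,0,0,4.5,0],[-1,1,-1,4.4,0],[-1,3.8,-4,0,0],[-1,3.8,-4,0,0],[-1,3.8,-4,0,0],[-1,3.8,-4,0,0],[-1,2.3,-2.6,0,0]]]'

```text
time_s: 11.62
tcp_pos: [0.6244, -0.0906, 0.1491]
eef_rot: [179.9, -0.0, -88.0]
contact_force: [-0.3, -0.2, -0.5]
gripper_width: 0.0643
gripper_force: 8.0
```

Call:
jog_arm --deltas '[[[-1,1.55,-1.8,0,0],[-1,0,0,0,0],[-1,0,0,0,0],[-1,0,0,0,0],[-1,0,0,0,0],[-1,0,0,0,0]]]'

```text
time_s: 12.38
tcp_pos: [0.6387, -0.1061, 0.1503]
eef_rot: [-180.0, 0.0, -87.9]
contact_force: [0.5, -0.4, 0.0]
gripper_width: 0.0643
gripper_force: 8.0
```

```bash
python3 - <<'E'
from h import *
for n in("wrist","side"): cv2.imwrite(f"pics/{n}4.png",r.capture(n))
s=r.get_state();print(s["tcp_pos"],s["eef_rot"])
a=cv2.imread("pics/wrist4.png");b=cv2.imread("pics/side4.png")[60:360,180:480]
cv2.imwrite("pics/c4.png",np.hstack([cv2.resize(a,(480,360)),cv2.resize(b,(320,360))]))
E
```

```text
[ 0.63879046 -0.10627149  0.15026403] [-1.79982188e+02  1.63360874e-03 -8.79187961e+01]
```

View pics/c4.png

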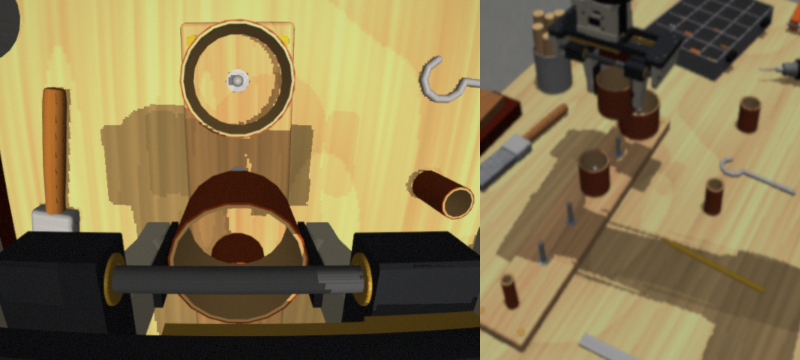

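Sleeve_51 stands on its pin. The 64 hangs over its own pin, with the 76 (about (316,107) in the full wrist frame) clear of it. I lower it.

Call:
jog_arm --deltas '[[[-1,0,0,-2,0],[-1,0,0,-3,0],[-1,0,0,-2,0],[-1,0,0,-1.2,0],[-1,0,0,-0.7,0],[-1,0,0,0,0],[-1,0,0,0,0],[-1,0,0,0,0]]]'

```text
time_s: 13.48
tcp_pos: [0.6392, -0.1065, 0.0618]
eef_rot: [-179.9, 0.0, -87.9]
contact_force: [-0.2, -0.1, -0.1]
gripper_width: 0.0645
gripper_force: 8.0
```

Call:
jog_arm --deltas '[[[-1,0,0,-0.3,0],[-1,0,0,0,0],[-1,0,0,0,0],[0.7,0,0,0,0],[0.9,0,0,0,0],[0.9,0,0,0,0],[0.9,0,0,2,0],[0.9,0,0,3.5,0]]]'

```text
time_s: 14.48
tcp_pos: [0.6377, -0.1066, 0.1121]
eef_rot: [179.8, -0.0, -87.9]
contact_force: [1.4, -0.2, 0.9]
gripper_width: 0.0831
gripper_force: 0.0
```

Call:
jog_arm --deltas '[[[0.6,0,0,4.8,0],[0.6,-3,-3.6,0,0],[0.6,-3.5,-4.5,0,0],[0.6,-3.5,-4.5,0,0],[0.6,-3.5,-4.5,0,0],[0.6,-2.7,-3.5,0,0],[0.6,0,0,0,0],[0.6,0,0,0,0]]]'

```text
time_s: 15.48
tcp_pos: [0.4768, -0.3126, 0.1611]
eef_rot: [-180.0, -0.0, -88.0]
contact_force: [-0.1, 0.4, -0.5]
gripper_width: 0.0699
gripper_force: 0.0
```

Call:
jog_arm --deltas '[[[0.6,0,0,0,0],[0.6,0,0,0,0]]]'

```text
time_s: 15.72
tcp_pos: [0.4774, -0.3118, 0.161]
eef_rot: [180.0, 0.0, -87.9]
contact_force: [-0.4, 1.0, 0.4]
gripper_width: 0.0701
gripper_force: 0.0
```

```bash
python3 -c "
from w import *
look('w5',(.477,-.312),.040)"
```

```text
[ 0.4773 -0.3119  0.161 ] [179.99   0.   -87.87] px r 32.5 pred [318.4 242.8]
[323.2 245.2  30.2] [ 0.474  -0.3105]
[296.2 321.8  33.4] [ 0.4894 -0.2571]
[473.2 363.8  35.1] [ 0.3667 -0.2283]
[387.8 384.8  35.1] [ 0.4246 -0.2098]
```

View pics/w5.png

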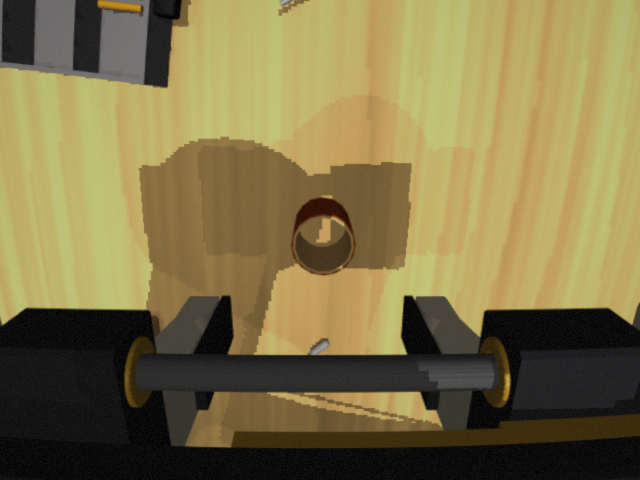

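Sleeve_40's ring is at (323,244), so it sits at (0.474,-0.311). The hook is clear. I descend and grip.

Call:
jog_arm --deltas '[[[0.6,-0.3,0.1,-1.5,0],[0.6,0,0,-2.5,0],[0.6,0,0,-3,0],[0.6,0,0,-3,0],[0.6,0,0,-1.7,0],[0.6,0,0,-0.8,0],[0.6,0,0,0,0],[0.6,0,0,0,0]]]'

```text
time_s: 16.77
tcp_pos: [0.4743, -0.3116, 0.0366]
eef_rot: [-179.9, -0.0, -87.9]
contact_force: [-0.4, -0.5, 0.7]
gripper_width: 0.0703
gripper_force: 0.0
```

Call:
jog_arm --deltas '[[[0.2,0,0,0,0],[-0.2,0,0,0,0],[-1,0,0,0,0],[-1,0,0,0,0],[-1,0,0,0,0],[-1,0,0,0,0],[-1,0,0,0,0],[-1,0,0,0,0]]]'

```text
time_s: 17.77
tcp_pos: [0.4739, -0.3115, 0.0362]
eef_rot: [-180.0, -0.0, -87.9]
contact_force: [-0.2, -0.0, 5.2]
gripper_width: 0.0404
gripper_force: 8.0
```

Call:
jog_arm --deltas '[[[-1,0,0,2.5,0],[-1,0,0,4.5,0],[-1,0,0,4.4,0],[-1,0.4,1,1,0],[-1,2,4.5,0,0],[-1,2,4.5,0,0],[-1,2,4.5,0,0],[-1,2,4.5,0,0]]]'

```text
time_s: 18.77
tcp_pos: [0.5577, -0.1196, 0.159]
eef_rot: [179.9, 0.0, -87.9]
contact_force: [1.0, -0.8, 0.3]
gripper_width: 0.0406
gripper_force: 8.0
```

Call:
jog_arm --deltas '[[[-1,2,4.5,0,0],[-1,2,4.5,0,0],[-1,2,4.5,0,0],[-1,1.4,3.9,0,0],[-1,0,0,0,0],[-1,0,0,0,0],[-1,0,0,0,0],[-1,0,0,0,0]]]'

```text
time_s: 19.77
tcp_pos: [0.6316, 0.0516, 0.1601]
eef_rot: [180.0, 0.0, -88.0]
contact_force: [0.6, 0.3, 0.0]
gripper_width: 0.0408
gripper_force: 8.0
```

Call:
jog_arm --deltas '[[[-1,0,0,-1,0],[-1,0,0,0,0],[-1,0,0,0,0]]]'

```text
time_s: 20.15
tcp_pos: [0.6317, 0.0523, 0.1499]
eef_rot: [180.0, -0.0, -87.9]
contact_force: [0.5, -0.3, -0.1]
gripper_width: 0.0399
gripper_force: 8.0
```

Call:
jog_arm --deltas '[[[-1,0,0,-2,0],[-1,0,0,-3,0],[-1,0,0,-2,0],[-1,0,0,-1.2,0],[-1,0,0,-0.7,0],[-1,0,0,0,0],[-1,0,0,0,0],[-1,0,0,0,0]]]'

```text
time_s: 21.15
tcp_pos: [0.6322, 0.0526, 0.0618]
eef_rot: [-179.9, 0.0, -87.9]
contact_force: [0.6, 0.7, 0.7]
gripper_width: 0.0403
gripper_force: 8.0
```

Call:
jog_arm --deltas '[[[-1,0,0,-0.3,0],[-1,0,0,0,0],[-1,0,0,0,0],[0.2,0,0,0,0],[0.4,0,0,0,0],[0.4,0,0,0,0],[0.4,0,0,2,0],[0.4,0,0,3.5,0]]]'

```text
time_s: 22.15
tcp_pos: [0.6307, 0.0521, 0.1122]
eef_rot: [179.8, -0.1, -87.9]
contact_force: [0.5, 0.2, 1.3]
gripper_width: 0.0613
gripper_force: 0.0
```

Call:
jog_arm --deltas '[[[0.4,0,0,4.8,0],[0.4,-3,-2.5,0,0],[0.4,-4,-3.5,0,0],[0.4,-4,-3.5,0,0],[0.4,-4,-3.5,0,0],[0.4,-2.6,-2.2,0,0],[0.4,0,0,0,0],[0.4,0,0,0,0]]]'

```text
time_s: 23.15
tcp_pos: [0.4564, -0.0995, 0.1614]
eef_rot: [-179.9, 0.0, -87.9]
contact_force: [1.1, 0.2, 0.5]
gripper_width: 0.0612
gripper_force: 0.0
```

Call:
jog_arm --deltas '[[[0.4,0,0,0,0],[0.4,0,0,0,0]]]'

```text
time_s: 23.4
tcp_pos: [0.4563, -0.0991, 0.1608]
eef_rot: [180.0, -0.0, -87.9]
contact_force: [0.3, -0.1, -0.0]
gripper_width: 0.0617
gripper_force: 0.0
```

```bash
python3 -c "
from w import *
look('w6',(.457,-.101),.030)"
```

```text
[ 0.4561 -0.0991  0.1608] [ 1.7997e+02 -1.0000e-02 -8.7900e+01] px r 24.4 pred [316.6 240.1]
[318.8  77.2  26.2] [ 0.4592 -0.1956]
[321.8 245.2  22.7] [ 0.4537 -0.0978]
[ 20.2 257.2  26.2] [ 0.6498 -0.0823]
```

View pics/w6.png

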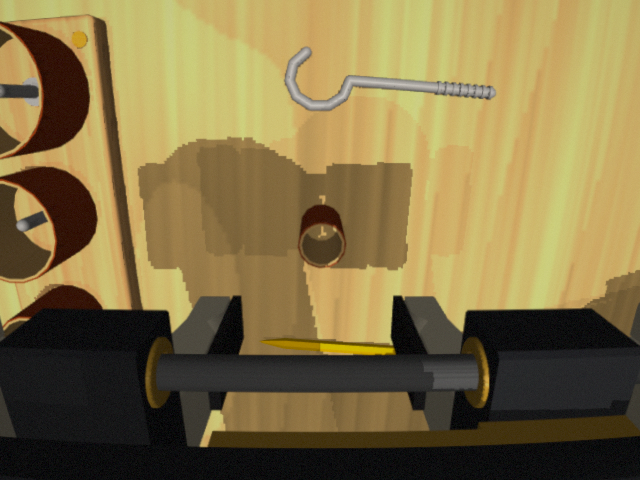

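Sleeve_30's ring is at (322,244), so it sits at (0.4537,-0.098). The hook (320,80) and pencil (330,347) are clear.

Call:
jog_arm --deltas '[[[0.4,-0.25,0.1,-1.5,0],[0.4,0,0,-2.5,0],[0.4,0,0,-3,0],[0.4,0,0,-3,0],[0.4,0,0,-1.7,0],[0.4,0,0,-0.8,0],[0.4,0,0,0,0],[0.4,0,0,0,0]]]'

```text
time_s: 24.45
tcp_pos: [0.4539, -0.0984, 0.0367]
eef_rot: [-179.9, 0.0, -87.9]
contact_force: [1.0, 0.2, -0.2]
gripper_width: 0.0611
gripper_force: 0.0
```

Call:
jog_arm --deltas '[[[0,0,0,0,0],[-0.3,0,0,0,0],[-1,0,0,0,0],[-1,0,0,0,0],[-1,0,0,0,0],[-1,0,0,0,0],[-1,0,0,0,0],[-1,0,0,0,0]]]'

```text
time_s: 25.45
tcp_pos: [0.4534, -0.0985, 0.0362]
eef_rot: [-180.0, -0.0, -87.9]
contact_force: [-1.1, -0.6, 3.5]
gripper_width: 0.0298
gripper_force: 8.0
```

Call:
jog_arm --deltas '[[[-1,0,0,2.5,0],[-1,0,0,4.5,0],[-1,0,0,4.4,0],[-1,1.5,2,0,0],[-1,3.5,4.5,0,0],[-1,3.5,4.5,0,0],[-1,3.5,4.5,0,0],[-1,3.5,4.5,0,0]]]'

```text
time_s: 26.45
tcp_pos: [0.6089, 0.1035, 0.1487]
eef_rot: [179.9, -0.0, -87.9]
contact_force: [-0.2, -0.8, -0.2]
gripper_width: 0.0298
gripper_force: 8.0
```

Call:
jog_arm --deltas '[[[-1,2,3,0,0],[-1,0,0,0,0],[-1,0,0,0,0],[-1,0,0,0,0],[-1,0,0,0,0],[-1,0,0,0,0],[-1,0,0,0,0]]]'

```text
time_s: 27.32
tcp_pos: [0.6283, 0.1313, 0.1503]
eef_rot: [-180.0, 0.0, -88.0]
contact_force: [0.4, -0.2, 0.0]
gripper_width: 0.0296
gripper_force: 8.0
```

```bash
python3 - <<'E'
from h import *
for n in("scene","side"): cv2.imwrite(f"pics/{n}7.png",r.capture(n))
s=r.get_state();print(s["tcp_pos"],s["eef_rot"])
a=cv2.imread("pics/scene7.png")[160:330,240:450];b=cv2.imread("pics/side7.png")[130:350,180:380]
cv2.imwrite("pics/c7.png",np.hstack([cv2.resize(a,(420,400)),cv2.resize(b,(380,400))]))
E
```

```text
[0.62831239 0.13139351 0.1502013 ] [-1.79987368e+02  7.71210650e-03 -8.79477164e+01]
```

View pics/c7.png

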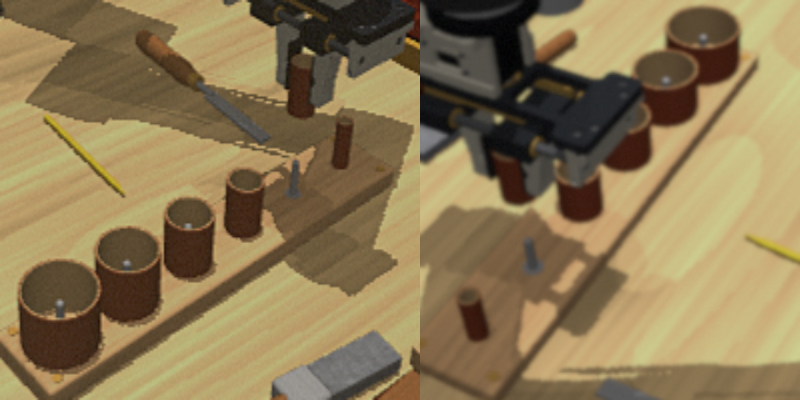

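The three placed sleeves stand upright around their pins. The 30 hangs above the last empty pin. I lower it in two steps with a force check.

Call:
jog_arm --deltas '[[[-1,0,0.1,-2,0],[-1,0,0,-2,0],[-1,0,0,-1,0],[-1,0,0,-0.7,0],[-1,0,0,-0.5,0],[-1,0,0,0,0],[-1,0,0,0,0]]]'

```text
time_s: 28.3
tcp_pos: [0.6286, 0.1326, 0.0886]
eef_rot: [-180.0, 0.0, -87.9]
contact_force: [0.5, 1.2, 0.8]
gripper_width: 0.03
gripper_force: 8.0
```

Call:
jog_arm --deltas '[[[-1,0,0,-1,0],[-1,0,0,-1,0],[-1,0,0,-0.7,0],[-1,0,0,-0.3,0],[-1,0,0,0,0],[-1,0,0,0,0],[-1,0,0,0,0],[-1,0,0,0,0]]]'

```text
time_s: 29.3
tcp_pos: [0.6284, 0.1325, 0.0581]
eef_rot: [-180.0, 0.0, -87.9]
contact_force: [-1.0, 0.8, -0.1]
gripper_width: 0.0299
gripper_force: 8.0
```

Call:
jog_arm --deltas '[[[-0.2,0,0,0,0],[0.1,0,0,0,0],[0.3,0,0,0,0],[0.3,0,0,0,0],[0.3,0,0,2,0],[0.3,0,0,3.5,0],[0.3,0,0,5,0],[0.3,0,0,4,0]]]'

```text
time_s: 30.3
tcp_pos: [0.6285, 0.1326, 0.2052]
eef_rot: [-179.9, 0.0, -87.9]
contact_force: [1.5, 0.5, -0.4]
gripper_width: 0.0569
gripper_force: 0.0
```

Call:
jog_arm --deltas '[[[0.3,-4,3,3,0],[0.3,-5,3,2,0],[0.3,-5,3,0,0],[0.3,-4,3,0,0],[0.3,0,0,0,0],[0.3,0,0,0,0],[0.3,0,0,0,0],[0.3,0,0,0,0]]]'

```text
time_s: 31.3
tcp_pos: [0.4489, 0.2519, 0.2527]
eef_rot: [180.0, -0.0, -88.0]
contact_force: [0.5, -0.3, -0.3]
gripper_width: 0.0569
gripper_force: 0.0
```

```bash
python3 - <<'E'
from h import *
for n in("scene","side"): cv2.imwrite(f"pics/{n}8.png",r.capture(n))
a=cv2.imread("pics/scene8.png")[160:330,240:450];b=cv2.imread("pics/side8.png")[130:350,180:380]
cv2.imwrite("pics/c8.png",np.hstack([cv2.resize(a,(420,400)),cv2.resize(b,(380,400))]))
E
```

```text
(no output)
```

View pics/c8.png

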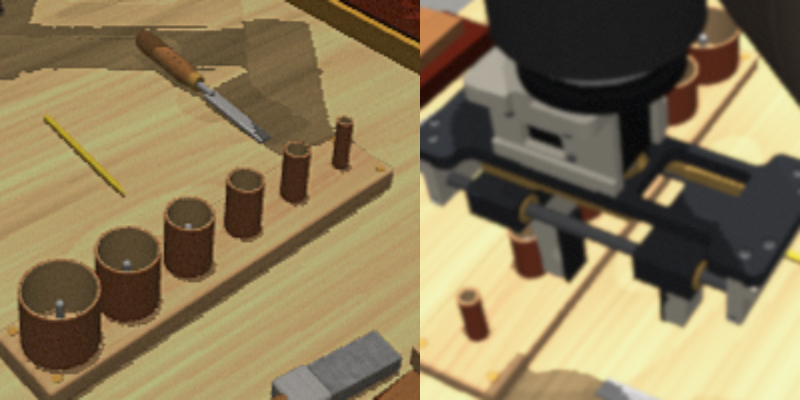

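All six stand upright in order of size and the gripper is clear, so I hand the job in.

```bash
python3 -c "
from plant import r
print(r.close_job())"
```

```text
the job is handed in; nothing more can be done
None
```

The four loose sleeves are on the rack, so the row runs 76, 64, 51, 40, 30, 19; the last picture shows all six upright, and I handed the job in at about 31 s, though no verdict came back.

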